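# Set the channel keys of the sample warmer to match its load

### The job

Set the row of slide keys on the four-channel sample warmer to match what stands on it: on (key at the end nearer the tins) for every channel that carries an open sample tin, off (key at the end nearer you) for the spare channel covered by a flat lid. A key is locked until it is pressed gently down to its stop; keep it down, slide it right to the other end, and let it spring fully up into its catch. Leave the tins, the lid and the things beside the warmer where they are.

Things in the scene. Friction and masses are not known exactly. Their poses are not given: they have to be found in the camera images.
- warmer: four-channel sample warmer, a low box fixed to the worktop: 186 (x) x 286 (y) mm base plate 10 mm thick with end cheeks 40 mm high; the four channels stand side by side on it, 68 mm apart along its y, in any order. Origin: centre of its underside. Its +x points from the row of keys to the row of tins (away from the robot, give or take the yaw), z up.
- channel_1: grey channel housing, 180 (x) x 66 (y) x 34 mm, on the 10 mm base plate: its top is 44 mm above the worktop. Origin: centre of its underside; axes as the warmer's. On top the key moves along x at y = 0 (key centre at x = -62 mm when off, -36 mm when on); the round warm plate that carries a tin or a lid is centred at x = +48 mm, y = 0.
- grip_1: black upright ribbed grip block of channel_1's key: 40 (x) x 16 (y) x 42 mm, 52 mm free to the next block along y. Origin: on its centre line, 44 mm below its top face, which is 89 mm above the worktop when the key is up; axes as the channel's. Squeeze it across its 16 mm (20 N is enough).
- slide_1 (a joint): where that key stands along its slot: 0 = off (end nearer the robot), 0.026 m = on (end nearer the tin); hard stops at both ends, slides easily when free. It is locked unless pressed down, and can rise again only within 1.5 mm of an end, where it springs up into the catch.
- key_1 (a joint): how far that key is pressed down, m: 0 = up, in its catch. A spring lifts it (3.5 N at first, 0.35 N more per mm, never over 10 N). It comes free to slide only in the last 2 mm before a firm stop (10 N per mm), which lies 6 to 16 mm down, differs from key to key and cannot be seen, so must be felt: about 14 N means the stop. Above about 30 N it is overloaded.
- channel_2: grey channel housing, 180 (x) x 66 (y) x 34 mm, on the 10 mm base plate: its top is 44 mm above the worktop. Origin: centre of its underside; axes as the warmer's. On top the key moves along x at y = 0 (key centre at x = -62 mm when off, -36 mm when on); the round warm plate that carries a tin or a lid is centred at x = +48 mm, y = 0.
- grip_2: black upright ribbed grip block of channel_2's key: 40 (x) x 16 (y) x 42 mm, 52 mm free to the next block along y. Origin: on its centre line, 44 mm below its top face, which is 89 mm above the worktop when the key is up; axes as the channel's. Squeeze it across its 16 mm (20 N is enough).
- slide_2 (a joint): where that key stands along its slot: 0 = off (end nearer the robot), 0.026 m = on (end nearer the tin); hard stops at both ends, slides easily when free. It is locked unless pressed down, and can rise again only within 1.5 mm of an end, where it springs up into the catch.
- key_2 (a joint): how far that key is pressed down, m: 0 = up, in its catch. A spring lifts it (3.5 N at first, 0.35 N more per mm, never over 10 N). It comes free to slide only in the last 2 mm before a firm stop (10 N per mm), which lies 6 to 16 mm down, differs from key to key and cannot be seen, so must be felt: about 14 N means the stop. Above about 30 N it is overloaded.
- channel_3: grey channel housing, 180 (x) x 66 (y) x 34 mm, on the 10 mm base plate: its top is 44 mm above the worktop. Origin: centre of its underside; axes as the warmer's. On top the key moves along x at y = 0 (key centre at x = -62 mm when off, -36 mm when on); the round warm plate that carries a tin or a lid is centred at x = +48 mm, y = 0.
- grip_3: black upright ribbed grip block of channel_3's key: 40 (x) x 16 (y) x 42 mm, 52 mm free to the next block along y. Origin: on its centre line, 44 mm below its top face, which is 89 mm above the worktop when the key is up; axes as the channel's. Squeeze it across its 16 mm (20 N is enough).
- slide_3 (a joint): where that key stands along its slot: 0 = off (end nearer the robot), 0.026 m = on (end nearer the tin); hard stops at both ends, slides easily when free. It is locked unless pressed down, and can rise again only within 1.5 mm of an end, where it springs up into the catch.
- key_3 (a joint): how far that key is pressed down, m: 0 = up, in its catch. A spring lifts it (3.5 N at first, 0.35 N more per mm, never over 10 N). It comes free to slide only in the last 2 mm before a firm stop (10 N per mm), which lies 6 to 16 mm down, differs from key to key and cannot be seen, so must be felt: about 14 N means the stop. Above about 30 N it is overloaded.
- channel_4: grey channel housing, 180 (x) x 66 (y) x 34 mm, on the 10 mm base plate: its top is 44 mm above the worktop. Origin: centre of its underside; axes as the warmer's. On top the key moves along x at y = 0 (key centre at x = -62 mm when off, -36 mm when on); the round warm plate that carries a tin or a lid is centred at x = +48 mm, y = 0.
- grip_4: black upright ribbed grip block of channel_4's key: 40 (x) x 16 (y) x 42 mm, 52 mm free to the next block along y. Origin: on its centre line, 44 mm below its top face, which is 89 mm above the worktop when the key is up; axes as the channel's. Squeeze it across its 16 mm (20 N is enough).
- slide_4 (a joint): where that key stands along its slot: 0 = off (end nearer the robot), 0.026 m = on (end nearer the tin); hard stops at both ends, slides easily when free. It is locked unless pressed down, and can rise again only within 1.5 mm of an end, where it springs up into the catch.
- key_4 (a joint): how far that key is pressed down, m: 0 = up, in its catch. A spring lifts it (3.5 N at first, 0.35 N more per mm, never over 10 N). It comes free to slide only in the last 2 mm before a firm stop (10 N per mm), which lies 6 to 16 mm down, differs from key to key and cannot be seen, so must be felt: about 14 N means the stop. Above about 30 N it is overloaded.
- tin_1: open metal sample tin with a black filling, 57 mm across, 34 mm high, loose, standing on the warm plate of one channel. Origin: centre of its underside.
- tin_2: open metal sample tin with a black filling, 57 mm across, 34 mm high, loose, standing on the warm plate of one channel. Origin: centre of its underside.
- tin_3: open metal sample tin with a black filling, 57 mm across, 34 mm high, loose, standing on the warm plate of one channel. Origin: centre of its underside.
- lid: flat black tin lid, 63 mm across, 9 mm high, loose, covering the warm plate of the one spare channel. Origin: centre of its underside.
- beaker: empty beaker, 53 mm across, 66 mm high, loose bystander on the worktop to the right of the warmer. Origin: centre of its underside.
- timer: small timer, 62 x 68 x 22 mm, loose bystander to the left of the warmer. Origin: centre of its underside.
- tape_roll: roll of tape, 64 mm across, 19 mm high, loose bystander to the left of the warmer. Origin: centre of its underside.

How it is judged (in metres and radians):
At the end, for the whole second after the job is handed in: Every key whose channel carries a tin stands within 2.5 mm of its on end, the key whose channel is covered by the lid within 2.5 mm of its off end, all four keys have sprung up to within 2 mm of the top, and the tins and the lid are at rest on their plates (((y of tin_1 in the frame of channel_1 between -0.025 and 0.025 m and x of tin_1 in the frame of channel_1 between 0.023 and 0.073 m and z of tin_1 in the frame of channel_1 below 0.037 m and value of joint slide_1 above 0.0235 m) or (y of tin_2 in the frame of channel_1 between -0.025 and 0.025 m and x of tin_2 in the frame of channel_1 between 0.023 and 0.073 m and z of tin_2 in the frame of channel_1 below 0.037 m and value of joint slide_1 above 0.0235 m) or (y of tin_3 in the frame of channel_1 between -0.025 and 0.025 m and x of tin_3 in the frame of channel_1 between 0.023 and 0.073 m and z of tin_3 in the frame of channel_1 below 0.037 m and value of joint slide_1 above 0.0235 m) or (y of lid in the frame of channel_1 between -0.025 and 0.025 m and x of lid in the frame of channel_1 between 0.023 and 0.073 m and z of lid in the frame of channel_1 below 0.037 m and value of joint slide_1 below 0.0025 m)) and ((y of tin_1 in the frame of channel_2 between -0.025 and 0.025 m and x of tin_1 in the frame of channel_2 between 0.023 and 0.073 m and z of tin_1 in the frame of channel_2 below 0.037 m and value of joint slide_2 above 0.0235 m) or (y of tin_2 in the frame of channel_2 between -0.025 and 0.025 m and x of tin_2 in the frame of channel_2 between 0.023 and 0.073 m and z of tin_2 in the frame of channel_2 below 0.037 m and value of joint slide_2 above 0.0235 m) or (y of tin_3 in the frame of channel_2 between -0.025 and 0.025 m and x of tin_3 in the frame of channel_2 between 0.023 and 0.073 m and z of tin_3 in the frame of channel_2 below 0.037 m and value of joint slide_2 above 0.0235 m) or (y of lid in the frame of channel_2 between -0.025 and 0.025 m and x of lid in the frame of channel_2 between 0.023 and 0.073 m and z of lid in the frame of channel_2 below 0.037 m and value of joint slide_2 below 0.0025 m)) and ((y of tin_1 in the frame of channel_3 between -0.025 and 0.025 m and x of tin_1 in the frame of channel_3 between 0.023 and 0.073 m and z of tin_1 in the frame of channel_3 below 0.037 m and value of joint slide_3 above 0.0235 m) or (y of tin_2 in the frame of channel_3 between -0.025 and 0.025 m and x of tin_2 in the frame of channel_3 between 0.023 and 0.073 m and z of tin_2 in the frame of channel_3 below 0.037 m and value of joint slide_3 above 0.0235 m) or (y of tin_3 in the frame of channel_3 between -0.025 and 0.025 m and x of tin_3 in the frame of channel_3 between 0.023 and 0.073 m and z of tin_3 in the frame of channel_3 below 0.037 m and value of joint slide_3 above 0.0235 m) or (y of lid in the frame of channel_3 between -0.025 and 0.025 m and x of lid in the frame of channel_3 between 0.023 and 0.073 m and z of lid in the frame of channel_3 below 0.037 m and value of joint slide_3 below 0.0025 m)) and ((y of tin_1 in the frame of channel_4 between -0.025 and 0.025 m and x of tin_1 in the frame of channel_4 between 0.023 and 0.073 m and z of tin_1 in the frame of channel_4 below 0.037 m and value of joint slide_4 above 0.0235 m) or (y of tin_2 in the frame of channel_4 between -0.025 and 0.025 m and x of tin_2 in the frame of channel_4 between 0.023 and 0.073 m and z of tin_2 in the frame of channel_4 below 0.037 m and value of joint slide_4 above 0.0235 m) or (y of tin_3 in the frame of channel_4 between -0.025 and 0.025 m and x of tin_3 in the frame of channel_4 between 0.023 and 0.073 m and z of tin_3 in the frame of channel_4 below 0.037 m and value of joint slide_4 above 0.0235 m) or (y of lid in the frame of channel_4 between -0.025 and 0.025 m and x of lid in the frame of channel_4 between 0.023 and 0.073 m and z of lid in the frame of channel_4 below 0.037 m and value of joint slide_4 below 0.0025 m)) and value of joint each of key_1, key_2, key_3, key_4 below 0.002 m and linear speed of each of tin_1, tin_2, tin_3, lid below 0.02 m/s); the robot touches nothing.
It fails at once if a tin or the lid is shifted more than 15 mm or a tin is tipped (distance of any of tin_1, tin_2, tin_3, lid from where it was at the start of the episode above 0.015 m or angle between any of tin_1, tin_2, tin_3's own z axis and vertical above 0.3 rad).
It fails at once if the beaker, timer or tape roll is shifted more than 30 mm (distance of any of beaker, timer, tape_roll from where it was at the start of the episode above 0.03 m).
It fails at once if a key is overloaded: forced more than 2.5 mm past its bottom stop, which takes over 30 N (value of joint key_1 above 0.0085 m or value of joint key_2 above 0.0095 m or value of joint key_3 above 0.017 m or value of joint key_4 above 0.0185 m).
It also fails if it takes over 70 s, if anything falls off the work surface, if the arm or the gripper's body presses on something with over 40 N, if the wrist force passes 120 N, or if a joint passes its speed limit or range.

### The arm

A 6-joint arm with a two-finger parallel gripper is mounted at the origin on a cart in front of the work surface, level with it; the furniture and walls round the work are solid. World frame = base frame: x ahead of the robot, y to its left, z up, the work surface at z = 0. Lengths are in mm, angles in rad, forces in N, time in s.
With the tool pointing down it reaches from about 350 to 875 mm from the base axis. Payload 4.2 kg.
Tool frame: the origin (TCP) lies midway between the tips of the shut fingers; the grasp point (between the pads) lies 19 mm behind it; y points along the fingers, x is the direction in which the jaws open and shut, and the axes are right-handed (so a half turn about y gives the same grasp; the last joint's range is limited). The gripper opens to 85 mm and grips with 20 to 120 N. Pads are 22 mm wide; open, the fingers measure 114 mm over their backs; the gripper's body (76 mm by 85 mm) begins 54 mm behind the grasp point. The pads swing forward as they close: fully open they stand 13 mm farther back than shut.
Start: joints at [1.474, 0.385, 0.008, 0, -1.194, -0.259], TCP at [217.68, 585.845, 231.312] pointing down, gripper open.
Joint ranges: [-3.14, 3.14], [-1.21, 2.06], [-1.07, 1.41], [-3.16, 2.05], [-2.99, -0.16], [-3.1, 3.1]. Speed limits (rad/s): [2.79, 2.79, 3.14, 3.14, 3.14, 3.14].

### API

Orientations are given as a unit quaternion [x, y, z, w].
In Python, from bench import read_state, get_image, job_done gives the robot as it stands.
- The arm moves only by the tool play_rows, never from a script. Its argument "series" is a list of rows, each a list of 7 numbers: the shift along the tool's x, y, z in m, then the turn, a rotation vector about the tool's x, y, z in rad, then the finger opening in m, from 0 to 0.0854. In form: [[x, y, z, wx, wy, wz, claw], ...]. A call has 1 to 10 rows; each row shifts and turns the pose as measured when the row begins, along the tool's axes as they then stand; what a row does not reach is not made up. A row lasts 1/10 s, in which the tool goes at most 50 mm and 8.59 degrees, less where a joint would pass 70% of its speed; a pose out of reach is approached as far as the arm can. A call with a gripper value outside its range is refused whole. The fingers move at their own pace and stop on an object; the grip force is fixed at half the most. Time passes only in rows, so rows that do not move let the fingers close. It gives the time, the measured TCP pose, the force and the opening at its end, in the units of the state.
- read_state(): the state, without advancing time (a new reading comes with each control period).
- get_image(name): name is "side" or "top" or "wrist"; returns a dict with "color" (400x640x3 uint8, red, green, blue), "intrinsics" (3x3 intrinsics, pixels), "origin" and "orientation" of the camera in the world. Camera axes: x right, y down, z forward; pixel columns grow to the right and rows downward; lengths in mm; the calibration is good to about 2 mm. A picture is of the moment at which its call begins. There is no depth.
- job_done(): hands the job in, once; it reports no verdict.
The state is a dict: "clock": time; "joints": joint angles; "joint_vel": joint speeds; "joint_efforts": joint torques, N m; "position": TCP position; "ee_rot": TCP orientation; "contact_force": force on the tool from outside, world axes, zero at the start; "wrist_torque": the same for the moment, N m; "gripper_width": finger opening in mm.
Only numpy, scipy, OpenCV 4.12 (cv2) and the standard library are available. Lean on these libraries where they do the work, as an engineer would, in place of code of your own. Each camera call takes 0.05 s, during which the arm holds its last target. There are 200 camera calls.

## Working session

There is one attempt and no reset: what is moved stays moved. The work goes in short steps, Python scripts to look and compute and a tool call to move; the robot and the scene stay as the last step left them, time stands still between calls to the robot, and variables do not carry over. Pictures are saved under pics/ and viewed, about 8 in all and at most 12, crops included, and the job is handed in when it is done.

Besides the shell and the picture viewer there is one more tool, called after "Call:" as a command line: name --pt "numbers of a row" for each row, then --argument value for the rest. play_rows: Moves the arm, as the interface text tells. Its arguments: {"type":"object","properties":{"series":{"type":"array","items":{"type":"array","items":{"type":"number"}}}},"required":["series"]}

```bash
mkdir -p pics; python3 - <<'E'
from bench import *
import cv2
print(read_state())
for n in ("top","side"):
    d=get_image(n); cv2.imwrite(f"pics/{n}0.png",cv2.cvtColor(d["color"],cv2.COLOR_RGB2BGR)); print(n,d["intrinsics"],d["origin"],d["orientation"])
E
```

```text
{'clock': 0.0, 'joints': array([ 1.47356345e+00,  3.85543667e-01,  6.59433904e-03, -5.21283545e-04,
       -1.19398810e+00, -2.58583689e-01]), 'joint_vel': array([-0.00079011, -0.00018969, -0.00114036,  0.00125737, -0.00067421,
        0.00154197]), 'joint_efforts': array([-8.65307766e-05, -3.92287052e+01,  1.88397503e+01,  4.18621883e+00,
       -4.65875346e-03, -6.78794034e-07]), 'position': array([217.50322857, 585.29407958, 230.21373439]), 'ee_rot': array([ 0.40418719, -0.5801664 ,  0.5810978 , -0.40294541]), 'contact_force': array([-0.27145377, -0.29466366,  0.68176035]), 'wrist_torque': array([ 0.00760334,  0.05842144, -0.01266772]), 'gripper_width': 85.28103683199966}
top [[518.45905672   0.         317.84718822]
 [  0.         518.45905672 201.03945   ]
 [  0.           0.           1.        ]] [ 220.52884644    7.77383256 1570.53868291] [ 0.71038914 -0.69675946  0.06735761 -0.0730512 ]
side [[391.12468453   0.         319.76815383]
 [  0.         391.12468453 202.27585983]
 [  0.           0.           1.        ]] [ 984.00221433  943.23509937 1037.80845611] [ 0.19218898  0.89627183 -0.38850309 -0.09394439]
```

View pics/top0.png

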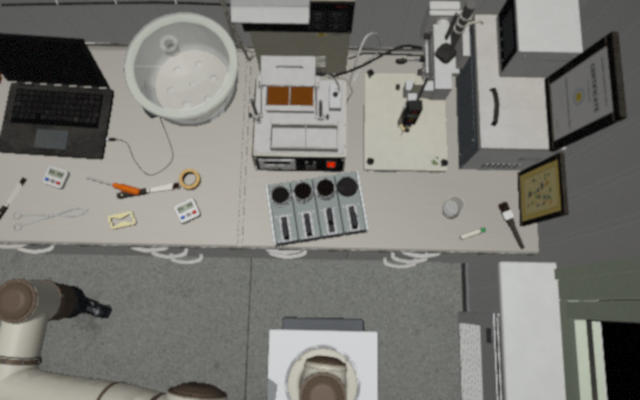

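View pics/side0.png

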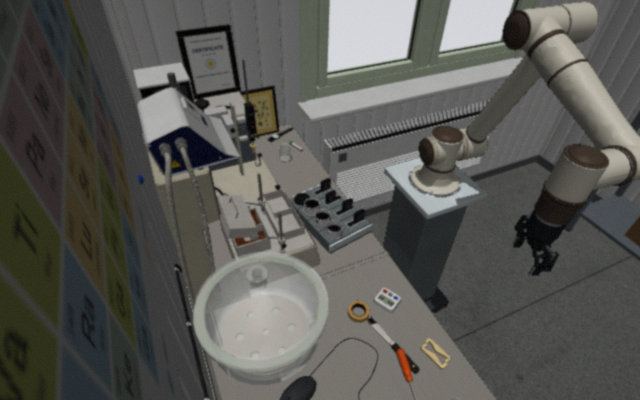

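The top view shows the warmer around (317,208), with four discs in row y≈190 and the keys at row y≈222. The rightmost disc at (347,186) looks largest, so it is probably the lid. I'll enlarge to check.

```bash
python3 - <<'E'
import cv2
import numpy as np
a=cv2.imread("pics/top0.png")[165:250,260:375]; a=cv2.resize(a,None,fx=5,fy=5,interpolation=cv2.INTER_CUBIC)
b=cv2.imread("pics/side0.png")[170:255,280:380]; b=cv2.resize(b,(200,170),interpolation=cv2.INTER_CUBIC)
b=cv2.resize(b,None,fx=3,fy=1) if 0 else b
c=np.zeros((425+170,575,3),np.uint8); c[:425]=a; c[425:,:200]=b
cv2.imwrite("pics/crop1.png",np.clip(c*1.5,0,255).astype(np.uint8))
E
```

```text
(no output)
```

View pics/crop1.png

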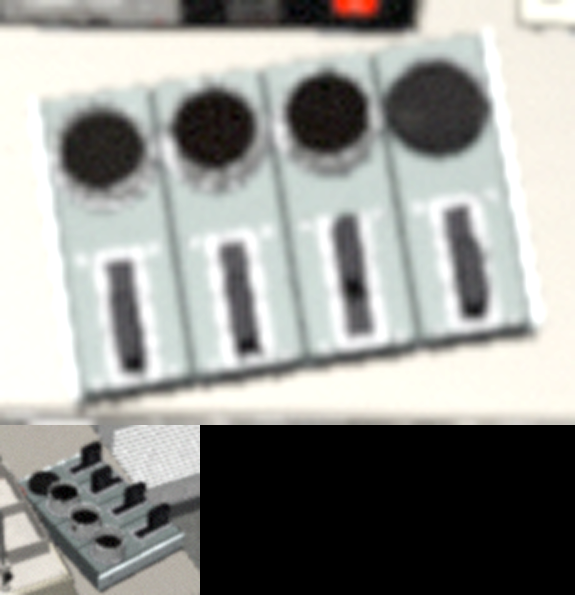

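```bash
cat > h.py <<'E'
import numpy as np, cv2
from bench import *
from scipy.spatial.transform import Rotation as R
def ray(d,u,v,z):
    k=np.linalg.inv(d["intrinsics"])@[u,v,1]; r=R.from_quat(d["orientation"]).apply(k); o=np.array(d["origin"])
    return o+r*(z-o[2])/r[2]
def proj(d,p):
    c=R.from_quat(d["orientation"]).inv().apply(np.array(p)-d["origin"]); q=d["intrinsics"]@c; return q[:2]/q[2]
def delta(p,yaw_x):
    """tool-frame shift (m) and rotvec to reach TCP p (mm) pointing down, jaw axis x at world angle yaw_x"""
    s=read_state(); r=R.from_quat(s["ee_rot"])
    x=np.array([np.cos(yaw_x),np.sin(yaw_x),0]); y=np.array([0,0,-1.]); t=R.from_matrix(np.c_[x,y,np.cross(x,y)])
    return r.inv().apply(np.array(p)-s["position"])/1000,(r.inv()*t).as_rotvec()
E
python3 - <<'E'
from h import *
d=get_image("top")
P=[]
for n,u,v,z in [("A",101,148,80),("B",214,128,80),("C",327,112,80),("D",436,108,55),
 ("cornTL",42,98,42),("cornTR",490,30,42),("cornBR",540,325,42),("cornBL",85,398,42),("slotAtop",116,250,44),("slotAbot",132,380,44),("slotDtop",457,200,44),("slotDbot",474,325,44)]:
    print(n,ray(d,260+u/5-.4,165+v/5-.4,z).round(1))
s=read_state();print(R.from_quat(s["ee_rot"]).as_matrix().round(3))
E
```

```text
A [539.3 135.2  80. ]
B [552.6  69.   80. ]
C [563.5   2.6  80. ]
D [572.9 -62.8  55. ]
cornTL [577.7 175.3  42. ]
cornTR [625.2 -95.8  42. ]
cornBR [ 444.7 -126.4   42. ]
cornBL [395.9 142.7  42. ]
slotAtop [484.8 127.2  44. ]
slotAbot [406.9 115.1  44. ]
slotDtop [519.1 -76.4  44. ]
slotDbot [443.6 -87.   44. ]
[[-0.348 -0.     0.937]
 [-0.937 -0.002 -0.348]
 [ 0.002 -1.     0.   ]]
```

Call:
play_rows --pt "0.036 -0.002 0.034 0 0 0 0.05" --pt "0.036 -0.002 0.034 0 0 0 0.05" --pt "0.036 -0.002 0.034 0 0 0 0.05" --pt "0.036 -0.002 0.034 0 0 0 0.05" --pt "0.036 -0.002 0.034 0 0 0 0.05" --pt "0.036 -0.002 0.034 0 0 0 0.05" --pt "0.036 -0.002 0.034 0 0 0 0.05" --pt "0.036 -0.002 0.034 0 0 0 0.05" --pt "0.036 -0.002 0.034 0 0 0 0.05" --pt "0.036 -0.002 0.034 0 0 0 0.05"

```text
clock: 1.15
position: [410.1, 126.6, 248.3]
ee_rot: [0.409, -0.577, 0.58, -0.405]
contact_force: [1.3, 0.3, -0.3]
gripper_width: 50.0
```

```bash
python3 - <<'E'
from h import *
print(read_state()["position"],delta([430,85,230],np.radians(-80.2)))
E
```

```text
[410.05315174 126.55667117 248.31277846] (array([0.03226824, 0.01854905, 0.03278544]), array([ 0.00062312, -0.51537232,  0.00639977]))
```

Call:
play_rows --pt "0.032 0.018 0.033 0 0 0 0.05" --pt "0 0 0 0 -0.13 0.002 0.05" --pt "0 0 0 0 -0.13 0.002 0.05" --pt "0 0 0 0 -0.13 0.002 0.05" --pt "0 0 0 0 -0.13 0 0.05" --pt "0 0 0 0 0 0 0.05"

```text
clock: 1.75
position: [430.8, 76.3, 229.7]
ee_rot: [0.544, -0.453, 0.453, -0.543]
contact_force: [-0.8, -0.5, 0.1]
gripper_width: 50.1
```

```bash
python3 - <<'E'
from h import *
d=get_image("wrist");cv2.imwrite("pics/w1.png",cv2.cvtColor(d["color"],cv2.COLOR_RGB2BGR))
print(d["origin"],read_state()["position"],delta([430,85,230],np.radians(-80.2)))
c=np.array([511,27]);x=np.array([.985,.17]);y=np.array([-.17,.985])
for n,yy in zip("ABCD",(102,34,-34,-102)):
  for xx,z in ((-82,89),(-42,89),(-62,89),(-36,89)): print(n,xx,proj(d,[*(c+xx*x+yy*y),z]).round())
E
```

```text
[510.06523831  90.26105561 372.10142708] [430.79834235  76.38683241 229.7047461 ] (array([-0.00861785, -0.00029856,  0.00074476]), array([0.00162036, 0.00764345, 0.00024917]))
A -82 [281. 202.]
A -42 [280. 163.]
A -62 [281. 183.]
A -36 [280. 157.]
B -82 [347. 203.]
B -42 [349. 164.]
B -62 [348. 184.]
B -36 [349. 158.]
C -82 [413. 203.]
C -42 [417. 165.]
C -62 [415. 184.]
C -36 [418. 159.]
D -82 [479. 204.]
D -42 [486. 166.]
D -62 [482. 185.]
D -36 [487. 159.]
```

View pics/w1.png

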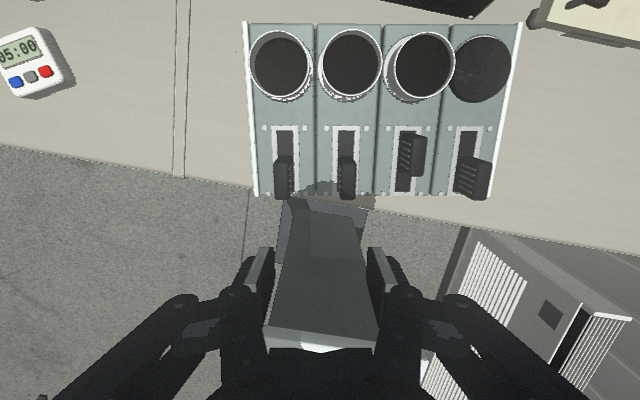

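A and B carry tins with their keys off (blocks at (283,178) and (347,178)). C carries a tin with its key on. D carries the lid with its key off. So A and B have to be moved. I'll zoom in for accuracy.

```bash
python3 - <<'E'
import cv2
a=cv2.imread("pics/w1.png")[120:205,245:375]; cv2.imwrite("pics/crop2.png",cv2.resize(cv2.convertScaleAbs(a,alpha=2),None,fx=6,fy=6,interpolation=cv2.INTER_CUBIC))
E
```

```text
(no output)
```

View pics/crop2.png

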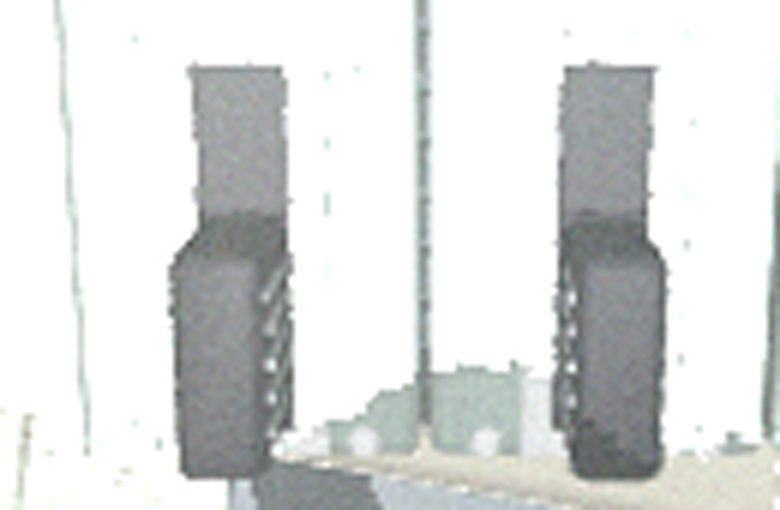

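```bash
python3 - <<'E'
from h import *
d=get_image("wrist")
g=lambda u,v,z=89: ray(d,245+u/6-.4,120+v/6-.4,z)
A=g(221,366);B=g(620,366);print(A,B,np.linalg.norm(A-B),np.degrees(np.arctan2(*(B-A)[:2])))
A0,A1=g(225,475),g(217,258);print(np.linalg.norm(A1-A0),np.degrees(np.arctan2((A1-A0)[1],(A1-A0)[0])))
print(delta([A[0],A[1],150],np.radians(-80.2)), R.from_quat(read_state()["ee_rot"]).as_matrix().round(4))
E
```

```text
[435.24845178 116.62296136  89.        ] [447.21665662  50.71585898  89.        ] 66.98495406382105 169.70769665974777
37.41328139377537 9.955255869402302
(array([-0.03871513,  0.07977869,  0.01154463]), array([0.00135465, 0.00738261, 0.00019947])) [[ 1.775e-01 -1.300e-03  9.841e-01]
 [-9.841e-01 -4.000e-04  1.775e-01]
 [ 2.000e-04 -1.000e+00 -1.400e-03]]
```

Call:
play_rows --pt "-0.039 0.02 0.0115 0 0 0 0.045" --pt "0 0.03 0 0 0 0 0.045" --pt "0 0.03 0 0 0 0 0.045" --pt "0 0 0 0 0 0 0.045"

```text
clock: 2.25
position: [436.8, 119.6, 149.4]
ee_rot: [-0.539, 0.455, -0.456, 0.542]
contact_force: [-1.0, -1.6, -0.5]
gripper_width: 45.0
```

```bash
python3 - <<'E'
from h import *
print(read_state()["contact_force"],read_state()["position"],delta([435.2,116.6,66],np.radians(-79.9)))
E
```

```text
[-0.99902023 -1.62928726 -0.45700956] [436.77978618 119.63388754 149.35584899] (array([ 0.00287302,  0.08334109, -0.00243025]), array([-0.00434321, -0.00684214, -0.00177247]))
```

Call:
play_rows --pt "0.003 0.03 -0.0025 -0.004 -0.007 -0.002 0.045" --pt "0 0.03 0 0 0 0 0.045" --pt "0 0.015 0 0 0 0 0.045" --pt "0 0 0 0 0 0 0.045"

```text
clock: 2.65
position: [439.1, 118.6, 77.3]
ee_rot: [-0.539, 0.453, -0.456, 0.544]
contact_force: [-0.4, 0.1, 0.3]
gripper_width: 44.9
```

```bash
python3 - <<'E'
from h import *
d=get_image("wrist");cv2.imwrite("pics/w2.png",cv2.convertScaleAbs(cv2.cvtColor(d["color"],cv2.COLOR_RGB2BGR)[100:400,120:520],alpha=2))
print(read_state()["contact_force"],read_state()["position"],delta([435.2,116.6,66],np.radians(-79.9)))
E
```

```text
[-0.29589381  0.38141764 -0.16249353] [439.88450632 119.10023133  78.29735809] (array([ 0.00167667,  0.01223642, -0.00518456]), array([-0.0112221 , -0.00209379, -0.00211773]))
```

View pics/w2.png

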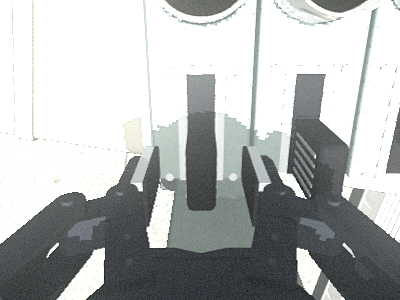

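Call:
play_rows --pt "0.001 0.012 -0.004 -0.01 0 -0.002 0.045" --pt "0 0 0 0 0 0 0" --pt "0 0 0 0 0 0 0" --pt "0 0 0 0 0 0 0" --pt "0 0 0 0 0 0 0" --pt "0 0 0 0 0 0 0"

```text
clock: 3.3
position: [438.2, 118.3, 69.3]
ee_rot: [-0.539, 0.454, -0.456, 0.544]
contact_force: [0.2, -0.5, -3.6]
gripper_width: 14.8
```

Call:
play_rows --pt "0 0.002 0 0 0 0 0" --pt "0 0.002 0 0 0 0 0"

```text
clock: 3.5
position: [438.8, 118.4, 66.4]
ee_rot: [-0.539, 0.453, -0.456, 0.544]
contact_force: [-1.3, -1.2, 4.2]
gripper_width: 14.6
```

Call:
play_rows --pt "0 0.002 0 0 0 0 0"

```text
clock: 3.6
position: [439.1, 118.5, 64.7]
ee_rot: [-0.539, 0.453, -0.456, 0.545]
contact_force: [-0.2, -1.4, 4.4]
gripper_width: 14.9
```

Call:
play_rows --pt "0 0.002 0 0 0 0 0"

```text
clock: 3.7
position: [439.4, 118.5, 63.0]
ee_rot: [-0.538, 0.453, -0.456, 0.545]
contact_force: [0.4, -2.3, 5.2]
gripper_width: 14.3
```

Call:
play_rows --pt "0 0.0012 0 0 0 0 0"

```text
clock: 3.8
position: [439.6, 118.6, 62.0]
ee_rot: [-0.538, 0.453, -0.456, 0.545]
contact_force: [-1.6, -2.0, 7.0]
gripper_width: 14.7
```

Call:
play_rows --pt "0 0.0012 0 0 0 0 0"

```text
clock: 3.9
position: [439.8, 118.6, 61.4]
ee_rot: [-0.539, 0.452, -0.456, 0.545]
contact_force: [-4.0, -1.5, 12.5]
gripper_width: 14.5
```

Call:
play_rows --pt "0 0.0012 0 0 0 0 0"

```text
clock: 4.0
position: [439.8, 118.6, 61.2]
ee_rot: [-0.539, 0.452, -0.456, 0.545]
contact_force: [-4.1, -0.8, 15.7]
gripper_width: 14.6
```

Call:
play_rows --pt "0 0.0009 0.004 0 0 0 0"

```text
clock: 4.1
position: [442.7, 119.1, 61.2]
ee_rot: [-0.539, 0.453, -0.456, 0.544]
contact_force: [-6.9, -0.9, 15.6]
gripper_width: 14.5
```

Call:
play_rows --pt "0 0.0008 0.004 0 0 0 0"

```text
clock: 4.2
position: [446.0, 119.7, 61.4]
ee_rot: [-0.54, 0.453, -0.456, 0.544]
contact_force: [-5.6, 0.3, 14.3]
gripper_width: 14.9
```

Call:
play_rows --pt "0 0.0009 0.004 0 0 0 0" --pt "0 0.0009 0.004 0 0 0 0"

```text
clock: 4.4
position: [453.0, 121.0, 61.5]
ee_rot: [-0.541, 0.453, -0.455, 0.543]
contact_force: [-5.6, -0.6, 13.3]
gripper_width: 14.4
```

Call:
play_rows --pt "0 0.0009 0.004 0 0 0 0" --pt "0 0.0009 0.004 0 0 0 0"

```text
clock: 4.6
position: [460.3, 122.3, 61.5]
ee_rot: [-0.541, 0.453, -0.455, 0.543]
contact_force: [-4.2, -1.2, 12.9]
gripper_width: 14.8
```

Call:
play_rows --pt "0 0.0009 0.004 0 0 0 0"

```text
clock: 4.7
position: [464.0, 122.9, 61.5]
ee_rot: [-0.542, 0.453, -0.455, 0.543]
contact_force: [-3.7, -1.6, 12.1]
gripper_width: 14.7
```

Call:
play_rows --pt "0 0.0009 0.004 0 0 0 0"

```text
clock: 4.8
position: [464.5, 122.8, 60.8]
ee_rot: [0.543, -0.455, 0.454, -0.54]
contact_force: [-18.6, 4.9, 19.1]
gripper_width: 14.8
```

Call:
play_rows --pt "0 -0.001 0.0005 0 0 0 0" --pt "0 -0.002 0.0005 0 0 0 0"

```text
clock: 5.0
position: [464.0, 123.0, 64.5]
ee_rot: [0.544, -0.456, 0.453, -0.539]
contact_force: [-1.6, -1.5, 4.5]
gripper_width: 14.6
```

Call:
play_rows --pt "0 -0.002 0.0003 0 0 0 0" --pt "0 -0.002 0.0003 0 0 0 0" --pt "0 -0.0015 0 0 0 0 0"

```text
clock: 5.3
position: [463.6, 122.9, 69.4]
ee_rot: [0.544, -0.457, 0.453, -0.539]
contact_force: [0.9, -1.4, -8.7]
gripper_width: 14.2
```

Call:
play_rows --pt "0 0.001 0 0 0 0 0.045" --pt "0 0 0 0 0 0 0.045" --pt "0 0 0 0 0 0 0.045" --pt "0 -0.03 0 0 0 0 0.045" --pt "0 -0.03 0 0 0 0 0.045" --pt "0 -0.01 0 0 0 0 0.045" --pt "0 0 0 0 0 0 0.045"

```text
clock: 6.0
position: [465.3, 124.4, 138.8]
ee_rot: [0.544, -0.457, 0.453, -0.539]
contact_force: [0.5, 1.2, -0.0]
gripper_width: 45.0
```

```bash
python3 - <<'E'
from h import *
d=get_image("wrist");cv2.imwrite("pics/w3.png",cv2.convertScaleAbs(cv2.cvtColor(d["color"],cv2.COLOR_RGB2BGR),alpha=1.5))
print(read_state()["contact_force"],read_state()["position"],delta([448,50,130],np.radians(-79.9)))
E
```

```text
[ 0.17707585  0.46778111 -0.12614778] [464.92280167 124.12044493 138.03882194] (array([ 0.07008981,  0.00843873, -0.02934366]), array([ 0.01070355, -0.00324017,  0.00120114]))
```

View pics/w3.png

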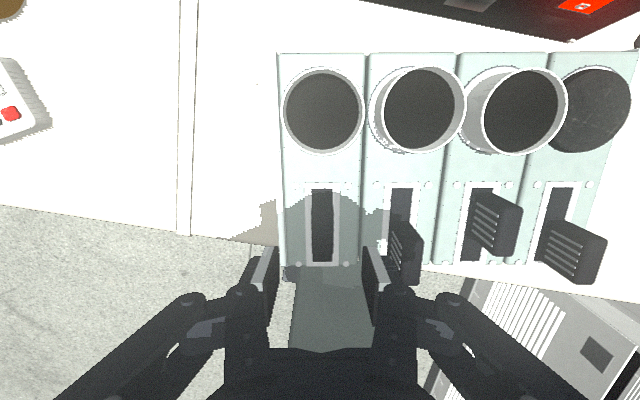

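A is now in the shade between the fingers at (322,225); I'll check it later from a slanted view. B is at (405,250), still off. I'll move over B.

Call:
play_rows --pt "0.035 0.003 -0.015 0.01 -0.003 0 0.045" --pt "0.035 0.003 -0.015 0 0 0 0.045" --pt "0 0 0 0 0 0 0.045"

```text
clock: 6.35
position: [445.4, 48.4, 128.4]
ee_rot: [0.544, -0.454, 0.453, -0.541]
contact_force: [-0.2, 0.2, -0.5]
gripper_width: 45.0
```

```bash
python3 - <<'E'
from h import *
print(read_state()["contact_force"],read_state()["position"],delta([449,50,68],np.radians(-79.9)))
d=get_image("wrist")
for z in (89,):
  c=np.array([435.2,116.6]); x=np.array([.985,.177]); 
  for k in (0,26): print([proj(d,[*(c+(k+e)*x),89]).round() for e in (-20,20)])
cv2.imwrite("pics/w4.png",cv2.convertScaleAbs(cv2.cvtColor(d["color"],cv2.COLOR_RGB2BGR),alpha=1.5))
E
```

```text
[-0.2492857   0.21473813 -0.48453244] [445.41094333  48.38507952 128.4266189 ] (array([-0.00105073,  0.06040273,  0.00415592]), array([0.0055831 , 0.00196725, 0.0016235 ]))
[array([222., 255.]), array([215., 201.])]
[array([218., 221.]), array([211., 162.])]
```

View pics/w4.png

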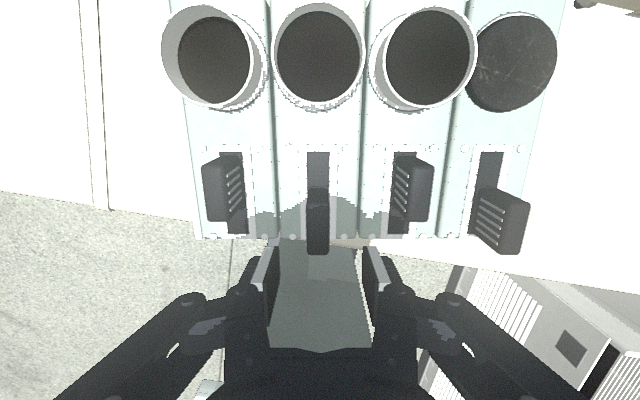

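A's key now mirrors C's on position, its top spanning rows 158–218 against a predicted 162–221. B (318,220) is centred between the fingers. Descending.

Call:
play_rows --pt "-0.001 0.03 0.004 0.005 0.002 0 0.045" --pt "0 0.026 0 0 0 0 0.045" --pt "0 0.003 0 0 0 0 0.045" --pt "0 0 0 0 0 0 0" --pt "0 0 0 0 0 0 0" --pt "0 0 0 0 0 0 0" --pt "0 0 0 0 0 0 0" --pt "0 0 0 0 0 0 0"

```text
clock: 7.2
position: [452.1, 52.0, 67.6]
ee_rot: [0.543, -0.452, 0.455, -0.542]
contact_force: [2.3, -1.1, -8.6]
gripper_width: 15.0
```

Call:
play_rows --pt "0 0.002 0 0 0 0 0" --pt "0 0.002 0 0 0 0 0"

```text
clock: 7.4
position: [453.2, 52.2, 65.5]
ee_rot: [-0.543, 0.451, -0.455, 0.543]
contact_force: [0.6, -2.6, 3.4]
gripper_width: 14.7
```

Call:
play_rows --pt "0 0.0015 0 0 0 0 0"

```text
clock: 7.5
position: [453.7, 52.3, 64.8]
ee_rot: [-0.543, 0.451, -0.455, 0.543]
contact_force: [-0.8, -2.9, 4.1]
gripper_width: 14.9
```

Call:
play_rows --pt "0 0.0015 0 0 0 0 0"

```text
clock: 7.6
position: [453.7, 52.3, 63.9]
ee_rot: [-0.542, 0.451, -0.455, 0.544]
contact_force: [-0.8, -3.4, 5.9]
gripper_width: 14.8
```

Call:
play_rows --pt "0 0.0012 0 0 0 0 0"

```text
clock: 7.7
position: [454.0, 52.4, 63.0]
ee_rot: [-0.542, 0.45, -0.455, 0.544]
contact_force: [-0.1, -2.8, 3.6]
gripper_width: 14.6
```

Call:
play_rows --pt "0 0.0013 0 0 0 0 0"

```text
clock: 7.8
position: [454.4, 52.4, 62.0]
ee_rot: [-0.542, 0.45, -0.455, 0.544]
contact_force: [-0.5, -2.4, 5.1]
gripper_width: 14.4
```

Call:
play_rows --pt "0 0.0013 0 0 0 0 0"

```text
clock: 7.9
position: [454.6, 52.4, 60.9]
ee_rot: [-0.542, 0.45, -0.456, 0.544]
contact_force: [-1.6, -2.5, 10.9]
gripper_width: 14.5
```

Call:
play_rows --pt "0 0.0013 0 0 0 0 0"

```text
clock: 8.0
position: [454.7, 52.5, 60.3]
ee_rot: [-0.542, 0.45, -0.455, 0.544]
contact_force: [-3.1, -2.5, 15.3]
gripper_width: 14.8
```

Call:
play_rows --pt "0 0.0013 0 0 0 0 0"

```text
clock: 8.1
position: [454.7, 52.5, 60.1]
ee_rot: [-0.543, 0.45, -0.455, 0.544]
contact_force: [-4.8, -1.3, 18.0]
gripper_width: 15.0
```

Stop felt. Now I slide it.

Call:
play_rows --pt "0 0.0008 0.004 0 0 0 0"

```text
clock: 8.2
position: [457.2, 52.8, 60.2]
ee_rot: [0.544, -0.45, 0.455, -0.543]
contact_force: [-8.9, 0.3, 16.6]
gripper_width: 14.9
```

Call:
play_rows --pt "0 0.0009 0.004 0 0 0 0" --pt "0 0.0009 0.004 0 0 0 0"

```text
clock: 8.4
position: [462.9, 53.9, 60.3]
ee_rot: [0.545, -0.451, 0.454, -0.541]
contact_force: [-6.8, -1.2, 16.0]
gripper_width: 14.8
```

Call:
play_rows --pt "0 0.0009 0.004 0 0 0 0" --pt "0 0.0009 0.004 0 0 0 0"

```text
clock: 8.6
position: [469.1, 55.0, 60.4]
ee_rot: [0.546, -0.452, 0.453, -0.54]
contact_force: [-5.1, -0.7, 14.7]
gripper_width: 14.5
```

Call:
play_rows --pt "0 0.0009 0.004 0 0 0 0"

```text
clock: 8.7
position: [472.4, 55.6, 60.4]
ee_rot: [0.547, -0.452, 0.453, -0.54]
contact_force: [-4.7, -2.1, 14.9]
gripper_width: 14.7
```

Call:
play_rows --pt "0 0.0009 0.004 0 0 0 0" --pt "0 0.0009 0.004 0 0 0 0"

```text
clock: 8.9
position: [478.2, 56.6, 60.3]
ee_rot: [0.548, -0.453, 0.452, -0.538]
contact_force: [-11.2, -0.1, 16.1]
gripper_width: 14.4
```

Call:
play_rows --pt "0 0.0005 0.003 0 0 0 0"

```text
clock: 9.0
position: [478.4, 56.6, 60.1]
ee_rot: [0.55, -0.455, 0.451, -0.536]
contact_force: [-11.4, 1.1, 17.1]
gripper_width: 14.7
```

Call:
play_rows --pt "0 0.0005 0.003 0 0 0 0"

```text
clock: 9.1
position: [478.4, 56.6, 60.0]
ee_rot: [0.551, -0.456, 0.45, -0.534]
contact_force: [-10.2, 0.7, 16.5]
gripper_width: 14.9
```

Call:
play_rows --pt "0 -0.001 0.0005 0 0 0 0" --pt "0 -0.002 0.0005 0 0 0 0"

```text
clock: 9.3
position: [478.1, 56.8, 63.6]
ee_rot: [0.552, -0.457, 0.45, -0.534]
contact_force: [-2.8, -2.1, 4.6]
gripper_width: 14.7
```

Call:
play_rows --pt "0 -0.002 0.0003 0 0 0 0" --pt "0 -0.002 0.0003 0 0 0 0" --pt "0 -0.0015 0 0 0 0 0"

```text
clock: 9.6
position: [477.6, 56.5, 67.7]
ee_rot: [0.552, -0.458, 0.449, -0.533]
contact_force: [1.5, -2.5, -12.9]
gripper_width: 15.1
```

Call:
play_rows --pt "0 0.001 0 0 0 0 0.045" --pt "0 0 0 0 0 0 0.045" --pt "0 0 0 0 0 0 0.045" --pt "0 -0.03 0 0 0 0 0.045" --pt "0 -0.04 0 0.03 0 0 0.045" --pt "0 -0.04 -0.02 0 0 0 0.045" --pt "0 -0.03 -0.03 0 0 0 0.045" --pt "0 0 0 0 0 0 0.045"

```text
clock: 10.4
position: [431.9, 51.8, 211.5]
ee_rot: [-0.543, 0.45, -0.456, 0.543]
contact_force: [1.4, -0.1, -0.6]
gripper_width: 45.0
```

```bash
python3 - <<'E'
from h import *
print(read_state()["contact_force"],read_state()["position"])
d=get_image("wrist")
x=np.array([.985,.177]); y=np.array([-.177,.985]); c0=np.array([435.2,116.6])
for n,k,on in (("A",0,26),("B",1,26),("C",2,26),("D",3,0)): print(n,[proj(d,[*(c0-68*k*y+(on+e)*x),89]).round() for e in (-20,20)])
cv2.imwrite("pics/w5.png",cv2.convertScaleAbs(cv2.cvtColor(d["color"],cv2.COLOR_RGB2BGR),alpha=1.5))
E
```

```text
[ 1.44364625 -0.12119241 -0.56994922] [431.94389731  51.78393159 211.46401976]
A [array([252., 177.]), array([249., 133.])]
B [array([324., 177.]), array([325., 133.])]
C [array([397., 177.]), array([400., 133.])]
D [array([464., 203.]), array([471., 162.])]
```

View pics/w5.png

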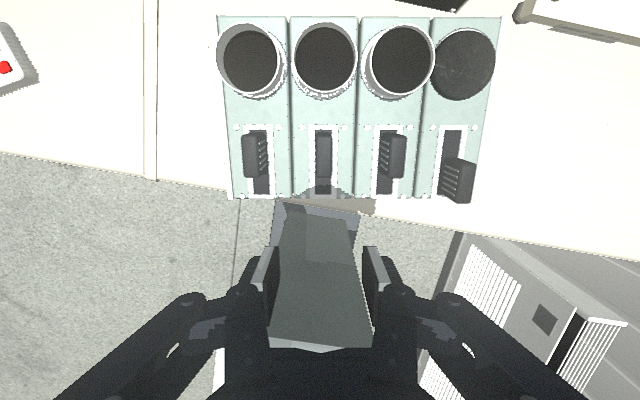

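```bash
python3 - <<'E'
import cv2
a=cv2.imread("pics/w5.png")[115:210,220:490]; cv2.imwrite("pics/crop3.png",cv2.resize(cv2.convertScaleAbs(a,alpha=1.6),(800,281),interpolation=cv2.INTER_CUBIC))
E
```

```text
(no output)
```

View pics/crop3.png

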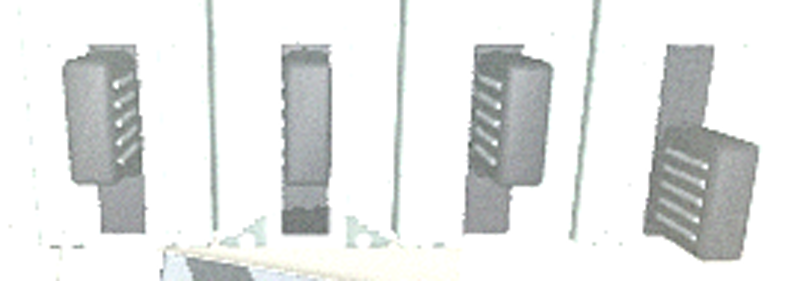

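The tops of A, B and C all span rows ≈60–184, level with each other. C was on from the start, so A and B are fully on and up. D, with the lid, is off. Handing in.

```bash
python3 -c "
from bench import *
print(job_done())"
```

```text
the job is handed in; nothing more can be done
None
```

I set the keys to match the channels and handed the job in at about 10.5 s on the robot's clock. The hand-in gives no verdict.

- **What needed moving:** counting from the left, channels 1 and 2 carried tins but were off. Channel 3 (tin) was already on and channel 4 (lid) was already off, so I left those two alone.
- **How each key was moved:** I gripped it and pressed it down until I felt the stop, at about 16–18 N. I then slid it until it stalled against the end, lifted it to the top and let go.
- **Press force:** the highest downward force read at the end of any step was 19 N, below the 30 N overload limit.
- **Last checks:** the final wrist picture shows keys 1 and 2 level with key 3, the reference that was on from the start. Key 4 is still at its off end. The tins and lid are on their plates, and the gripper was clear of everything.
- **Small disagreement:** the measured tool travel was about 25 mm on key 1 and 24 mm on key 2, short of the 26 mm slot. I put this down to slight tilt and give in the grip, because both keys hit a firm end, came up, and line up in the picture.
- **Not checked:** I did not look at the beaker or tape roll again at the end, but the arm never went near them.

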